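# Close a crimp cap at the bench crimper and hold the lever on its stop

### The job

Seal the small crimp vial: stand it upright in the nest of the bench crimper and let go of it, push the nest slide (it has a black knob) fully home under the crimp head, and then swing the lever forward and down against its return spring to its stop. The job finishes with the robot still holding the lever on its stop, the head pressing on the vial's cap. Do not pull the lever before the slide is home, do not tip the vial over, and leave the other things on the bench where they are.

Things in the scene. Friction and masses are not known exactly. Their poses are not given: they have to be found in the camera images.
- crimper: Bench crimper: grey hand press, fixed. Origin on the worktop under the head's axis; x from its open front to its back, y to its left, z up. Base plate x -155 to +115 mm, y +-60, 14 high. Head casting x -30 to +124, y +-29, z 130 to 192; column behind rises to 219, ram top to 211. The steel bell under the head: rim at z 88 at rest, 20 mm lower on the stop.
- nest_slide (a joint): Travel of the aluminium slide that carries the nest, m: 0 fully out in front (nest 100 mm in front of the head's axis), 0.100 fully home on its end stop, nest straight under the head. Slides along crimper +x, stays where it is left, takes about 2 N.
- nest (a point): Centre of the inner floor of the nest, the steel cup on the slide, 27 mm above the worktop; axes as the crimper's. The cup is 27 mm wide inside, 12 mm deep from floor to rim; its top 4 mm flare to 32 mm inside, 43 mm outside. The slide plate round it is 110 x 64 mm, top 3 mm below this point.
- slide_knob (a point): Centre of the upright black push knob on the slide's side lug: 20 mm in diameter, from 13 mm below to 14 mm above this point (which is 57 mm above the worktop), on a 10 mm stem below; lug top at 29 mm. It sits 45 mm in front of the nest's axis and 110 mm to the crimper's left (+y) of it, and moves with the slide.
- crimp_lever (a joint): Angle of the lever in rad: 0 at rest, leaning 0.15 rad to the back of upright; grows as it swings to the front (crimper -x) and down; 1.30 on its stop, when it points 1.15 rad forward of upright. A spring always drives it back to 0: at the grip it takes about 3 N at rest and 10 N at the stop. The lever drives the crimp head down 20 mm.
- lever_pivot (a point): Point on the lever's axis, level with the middle of the lever's grip: crimper x = +25 mm, y = -98 mm, z = 158 mm (only a point: the hub itself is at y = -43 to -59 mm). The axis runs along crimper y. Fixed.
- vial: The small clear glass crimp vial, 24 mm in diameter and 48 mm tall, its grey 20 mm cap already set on top, about 25 g, standing upright on the worktop; origin at the centre of its underside, z up. The only vial on the bench; grasp it round the body.
- ram_pad: The white sprung pad, 17 mm in diameter, in the middle of the bell of the crimp head; origin at the centre of its underside, 92 mm above the worktop at rest, on the head's axis. With the vial under the head and the lever on its stop it presses on the vial's cap with about 4 N.
- dropper_bottle: Bystander: brown glass dropper bottle, 31 mm in diameter, 100 mm tall, standing; origin at the centre of its underside.
- specimen_cup: Bystander: lidded specimen cup, 65 mm wide, 70 mm tall, standing; origin at the centre of its underside.
- tape_roll: Bystander: roll of packing tape, 92 mm wide, 48 mm high, lying flat; origin at the centre of its underside.
- marker: Bystander: marker pen, 135 mm long along its y axis, 17 mm thick, lying; origin under its middle.
- petri_dish: Bystander: petri dish, 64 mm wide, 14 mm high; origin at the centre of its underside.
- tweezers: Bystander: steel forceps, 121 mm long along their y axis, 10 mm high, lying; origin under their middle.
- lever_handle (a point): Middle of the lever's black grip, a freely turning sleeve 24 mm in diameter and 70 mm long that lies along crimper y, sticking out to the crimper's right (-y) from the end of the lever rod, which runs at y = -50 mm. 140 mm from lever_pivot; 296 mm above the worktop at rest, 215 mm on the stop.

How it is judged (in metres and radians):
On the way, in this order (a step that is already met when the one before it is completed fails the run):
1. the vial stands upright in the nest, let go, before the slide is home (horizontal distance between vial and nest below 0.005 m and z of vial in the frame of nest below 0.004 m and angle between vial's own z axis and vertical below 0.12 rad and contact force between vial and the arm below 0.1 N and contact force between vial and the fingers below 0.1 N), for 0.2 s.
2. the slide is fully home with the vial in its nest, the lever not yet pulled (value of joint nest_slide above 0.096 m and value of joint crimp_lever below 0.3 rad and horizontal distance between vial and nest below 0.005 m and z of vial in the frame of nest below 0.004 m), for 0.2 s.
3. the lever is on its stop (value of joint crimp_lever above 1.23 rad), for 0.3 s.
At the end, for the whole second after the job is handed in: The robot holds the lever (pushing or gripping it, at least 2 N) within 0.07 rad of its stop; the slide is home within 4 mm; the vial stands in the nest (within 5 mm of its axis, on its floor within 4 mm, upright within 0.12 rad) and the head's pad presses on its cap with more than 1.5 N (value of joint crimp_lever above 1.23 rad and contact force between any of the fingers, the arm and crimp_lever above 2 N and value of joint nest_slide above 0.096 m and horizontal distance between vial and nest below 0.005 m and z of vial in the frame of nest below 0.004 m and angle between vial's own z axis and vertical below 0.12 rad and contact force between vial and ram_pad above 1.5 N); the arm keeps its last pose, push and grip.
It fails at once if the vial is tipped over (angle between vial's own z axis and vertical above 0.9 rad).
It fails at once if the lever is pulled (past 0.5 rad) while the slide is not home (value of joint crimp_lever above 0.5 rad and value of joint nest_slide below 0.09 m).
It fails at once if a bystander is moved more than 3 cm (distance of any of dropper_bottle, specimen_cup, tape_roll, marker, petri_dish, tweezers from where it was at the start of the episode above 0.03 m).
It also fails if it takes over 61 s, if anything falls off the work surface, if the arm or the gripper's body presses on something with over 40 N, if the wrist force passes 120 N, or if a joint passes its speed limit or range.

### The arm

A 6-joint arm with a two-finger parallel gripper is mounted at the origin on a cart in front of the work surface, level with it; the furniture and walls round the work are solid. World frame = base frame: x ahead of the robot, y to its left, z up, the work surface at z = 0. Lengths are in mm, angles in degrees, forces in N, time in s.
With the tool pointing down it reaches from about 350 to 1000 mm from the base axis. Payload 7.1 kg.
Tool frame: the origin (TCP) lies at the very end of the fingers, on their centre line; the grasp point (between the pads) lies env.hold_point_z behind it (env.hold_point_z is the distance from the TCP to the grasp point, in mm); z points along the fingers, y is the line along which they close (so a half turn about z gives the same grasp; the last joint's range is limited). The gripper opens to 85 mm and grips with 20 to 120 N. Pads are 22 mm wide; open, the fingers measure 114 mm over their backs; the gripper's body (76 mm by 85 mm) begins 54 mm behind the grasp point. The pads swing forward as they close: fully open they stand 13 mm farther back than shut.
Start: joints at [-68.64, 24.242, 93.386, -0, 62.372, -1.089], TCP at [238.674, -577.616, 231.319] pointing down, gripper open.
Joint ranges: [-172.04, 172.04], [-51.8, 120.97], [4.93, 147.93], [-75.15, 255.16], [6.16, 154.13], [-145.62, 145.62]. Speed limits (degrees/s): [136.94, 136.94, 172.46, 180, 180, 180].

### API

Orientations are given as [roll, pitch, yaw] about the fixed x, y, z axes, in that order (R = Rz(yaw) Ry(pitch) Rx(roll)).
In Python, from bench import env, imaging gives the robot as it stands.
- The arm moves only by the tool creep_tool, called after "Request:" as name(argument=value, ...), one argument or row to a line, values as JSON. Schema: {"type":"object","properties":{"steps":{"type":"string"},"jaw":{"type":"number"},"force":{"type":"number"},"only":{"type":"string"},"quiet":{"type":"boolean"},"lines":{"type":"string"}},"required":["steps"],"additionalProperties":false}. steps is a string of 1 to 20 rows, one to a line, with the numbers parted by commas; each row has 4 numbers: dx, dy, dz in mm, then a turn about the tool's z in degrees; each row shifts and turns the commanded pose from where the row before left it, along the tool's axes as they then stand; what a row does not reach is not made up. A row lasts 1/8 s, in which the tool goes at most 62.5 mm and 10.7 degrees, less where a joint would pass 70% of its speed; a pose out of reach is approached as far as the arm can. jaw is the finger opening in mm, set as the call begins (left out keeps the last). The fingers move at their own pace and stop on an object; force is the grip in N (left out, the last holds). Time passes only in rows, so rows that do not move let the fingers close. The tool returns the time, the measured TCP pose, the force, the opening and the grip force at its end. only (a regular expression) keeps the lines of the reply that match it, lines (a string "A,B") keeps lines A to B, and quiet returns only ok. Input that does not fit is refused with a message, and nothing moves.
- env.sense(): the state, without advancing time (a new reading comes with each control period).
- imaging.grab_frame(name): name is "side" or "top" or "wrist"; returns a dict with "img" (420x560x3 uint8, red, green, blue), "z_map" (420x560 float32, mm along the optical axis (not along the pixel's ray), 0 where there is no reading), "intrinsics" (3x3 intrinsics, pixels), "k1" (the pictures are not rectified: a ray, as slopes to the right and down, at radius r is drawn at 1 + k1 r^2 times it, then the intrinsics apply), "xyz" and "rotation" of the camera in the world. Camera axes: x right, y up, looking along -z (the intrinsics and any distortion apply to the point x, -y, -z); pixel columns grow to the right and rows downward; lengths in mm; the calibration is good to about 2 mm. A picture is of the moment at which its call begins.
- env.sign_off(): hands the job in; it is judged then, once.
The state is a dict: "time": time; "q": joint angles; "dq": joint speeds; "effort": joint torques, N m; "tool_pos": TCP position; "orientation": TCP orientation; "contact_force": force on the tool from outside, world axes, zero at the start; "ft_torque": the same for the moment, N m; "grip_width": finger opening in mm; "finger_force": force on a finger pad.
Only numpy, scipy, OpenCV 4.12 (cv2) and the standard library are available. Lean on these libraries where they do the work, as an engineer would, in place of code of your own. Each camera call takes 0.05 s, during which the arm holds its last target. There are 200 camera calls.

## Working session

There is one attempt and no reset: what is moved stays moved. The work goes in short steps, Python scripts to look and compute and a tool call to move; the robot and the scene stay as the last step left them, time stands still between calls to the robot, and variables do not carry over. Pictures are saved under pics/ and viewed, at most 10 in all, crops included, and the job is handed in when it is done.

```bash
ls; mkdir -p pics; cat > h.py <<'E'
import numpy as np, cv2
from bench import env, imaging
def grab(n):
    f=imaging.grab_frame(n); return f
def pt(f,u,v,z=None,depth=True,plane=None):
    K=np.array(f["intrinsics"]);k1=f["k1"]
    d=cv2.undistortPoints(np.array([[[u,v]]],float),K,np.array([k1,0,0,0,0.]))[0,0]
    R=np.array(f["rotation"]);c=np.array(f["xyz"])
    ray=R@np.array([d[0],-d[1],-1.])
    if plane is not None: s=(plane-c[2])/ray[2]
    else: s=f["z_map"][int(round(v)),int(round(u))]
    return c+s*ray
def cloud(f):
    K=np.array(f["intrinsics"]);z=f["z_map"];H,W=z.shape
    uu,vv=np.meshgrid(np.arange(W),np.arange(H))
    d=cv2.undistortPoints(np.stack([uu,vv],-1).reshape(-1,1,2).astype(float),K,np.array([f["k1"],0,0,0,0.])).reshape(H,W,2)
    p=np.stack([d[...,0]*z,-d[...,1]*z,-z],-1)
    P=p@np.array(f["rotation"]).T+np.array(f["xyz"]); P[z==0]=np.nan
    return P
E
python3 - <<'E'
from h import *
for n in("side","top"):
    f=grab(n); cv2.imwrite(f"pics/{n}0.png",cv2.resize(f["img"][...,::-1],(800,600))); print(n,f["xyz"],f["rotation"],f["intrinsics"],f["k1"])
print(env.hold_point_z,env.sense())
E
```

```text
pics
side [  509.03164318 -1026.63884704   984.83525293] [ 5.38838237e+01  1.23276751e-02 -3.11562834e+00] [[507.43507301   0.         283.97993608]
 [  0.         507.43507301 208.21633761]
 [  0.           0.           1.        ]] 0.05199258333617211
top [ 337.14911214  100.48773432 1432.40973642] [ 10.8587873   -0.99140289 -90.26892632] [[392.61163423   0.         282.12743503]
 [  0.         392.61163423 209.92390409]
 [  0.           0.           1.        ]] 0.014705360020394083
18.700000000000003 {'time': 0.1, 'q': array([-6.86385125e+01,  2.42828352e+01,  9.34256205e+01,  1.14917333e-03,
        6.23713748e+01, -1.08874923e+00]), 'dq': array([-0.00982426, -0.12303212, -0.08389479, -0.07406922, -0.01585327,
        0.04324984]), 'effort': array([ 5.28221153e-04, -5.58427513e+01, -2.82444173e+01, -1.42867205e-05,
        2.95894453e-03, -8.75008652e-06]), 'tool_pos': array([ 238.5290969 , -577.17639333,  230.60291998]), 'orientation': array([-1.79920203e+02, -2.53407717e-03,  2.24497013e+01]), 'contact_force': array([ 1.24820642, -0.26418038, -0.6281358 ]), 'ft_torque': array([-0.0174062 ,  0.0123054 , -0.04119862]), 'finger_force': 0.0, 'grip_width': 85.3580054281242}
```

View pics/side0.png

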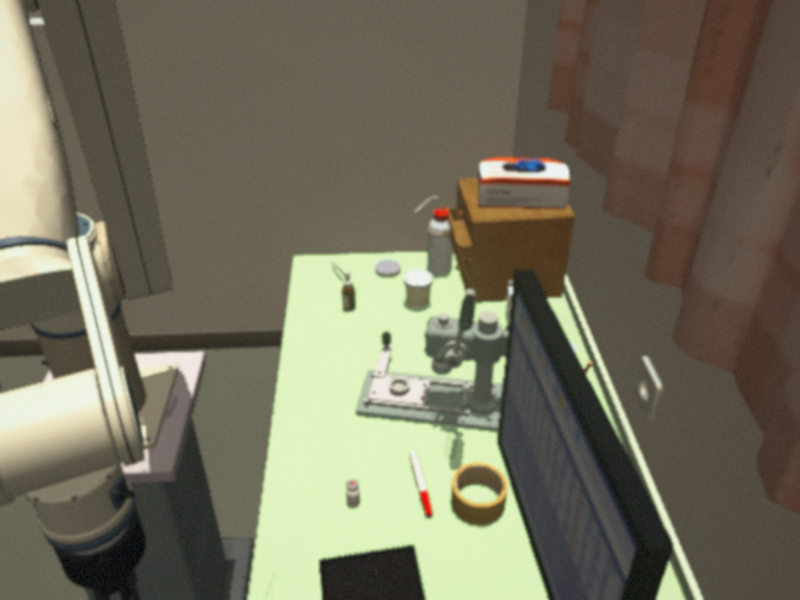

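View pics/top0.png

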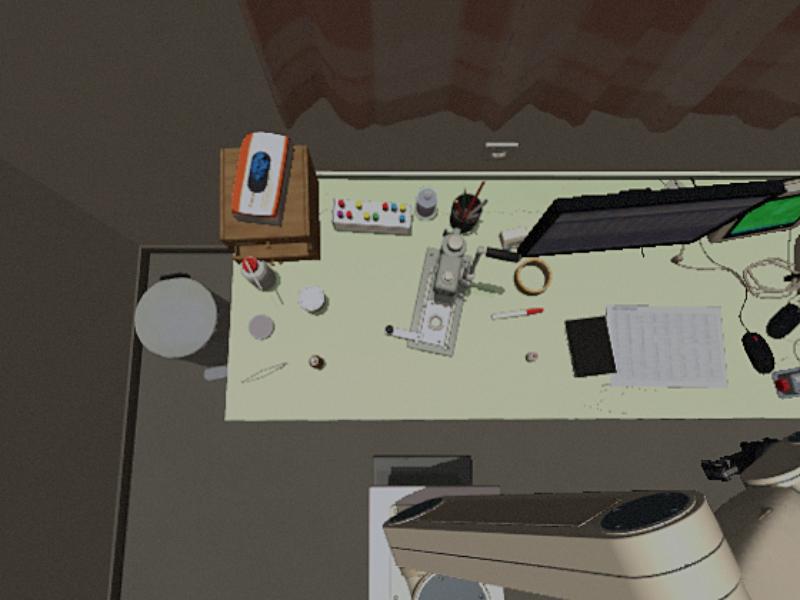

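Side: vial ~(352,492), nest ~(400,386), knob ~(386,340). Top: vial (531,356), nest (436,322), knob (389,330), grip (497,254), base plate from (432,352) front to ~(455,240) back.

```bash
cat > fix.py <<'E'
s=open('h.py').read()
s=s.replace('f=imaging.grab_frame(n); return f','f=dict(imaging.grab_frame(n)); f["rotation"]=Rotation.from_euler("xyz",f["rotation"],degrees=True).as_matrix(); return f').replace('import numpy as np, cv2','import numpy as np, cv2\nfrom scipy.spatial.transform import Rotation')
open('h.py','w').write(s)
E
python3 fix.py; python3 - <<'E'
from h import *
k=1.42857
f=grab("top"); P=cloud(f)
for n,u,v,pl in [("vial",531,356,48),("nest",436,322,39),("knob",389,330,71),("grip",497,254,300),("ramtop",455,242,211),("plateFL",409,350,14),("plateFR",452,355,14),("bench",480,380,0),("cup",312,298,70)]:
    print(n,pt(f,u/k,v/k,plane=pl).round(),pt(f,u/k,v/k).round())
# plane points: base plate z 8..20
for lo,hi,nm in[(9,18,"base"),(20,33,"slide"),(60,80,"knob"),(120,240,'head'),(240,330,"lever")]:
    m=(P[...,2]>lo)&(P[...,2]<hi)&(P[...,0]>380)&(P[...,0]<760)&(P[...,1]>-150)&(P[...,1]<230)
    p=P[m]
    if len(p)>5:
        r=cv2.minAreaRect(p[:,:2].astype(np.float32)); print(nm,len(p),r,p.min(0).round(),p.max(0).round())
m=(P[...,2]>25)&(P[...,2]<70)&(P[...,0]>380)&(P[...,0]<500)&(P[...,1]>-180)&(P[...,1]<-60)
print(P[m].round())
g=grab("side");
for n,u,v,pl in [("vial",352,485,48),("nest",400,386,39),("knob",386,336,71)]:
    print(n,pt(g,u/k,v/k,plane=pl).round(),pt(g,u/k,v/k).round())
c=f["img"][140:270,250:400]; cv2.imwrite("pics/c.png",cv2.resize(c[...,::-1],(690,598),interpolation=cv2.INTER_CUBIC))
E
```

```text
vial [ 461. -241.   48.] [ 461. -242.   45.]
nest [548.  -7.  39.] [549.  -8.  31.]
knob [523. 110.  71.] [523. 110.  71.]
grip [ 652. -117.  300.] [ 650. -116.  306.]
ramtop [705. -40. 211.] [703. -39. 218.]
plateFL [480.  60.  14.] [481.  60.   1.]
plateFR [467. -49.  14.] [469. -50.  -3.]
bench [ 405. -120.    0.] [ 405. -120.    2.]
cup [603. 300.  70.] [604. 301.  66.]
base 843 ((561.8386840820312, 21.853744506835938), (330.9384460449219, 381.09039306640625), 81.78807830810547) [ 380. -131.    9.] [759. 212.  18.]
slide 738 ((612.9822998046875, 11.029075622558594), (171.02548217773438, 254.5778350830078), 75.23025512695312) [468. -93.  20.] [740. 123.  33.]
knob 26 ((530.2507934570312, 110.74866485595703), (17.8317813873291, 15.400015830993652), 46.49651336669922) [520. 101.  62.] [538. 119.  73.]
head 877 ((668.8566284179688, -46.50559997558594), (93.9205093383789, 152.9313507080078), 74.94111633300781) [593. -88. 141.] [748.   7. 237.]
lever 200 ((654.74658203125, -113.48741149902344), (75.56035614013672, 23.375715255737305), 80.30320739746094) [ 638. -149.  240.] [670. -75. 312.]
[]
vial [ 464. -253.   48.] [ 464. -253.   48.]
nest [553. -16.  39.] [554.  -0.  24.]
knob [531.  96.  71.] [531. 102.  66.]
```

View pics/c.png

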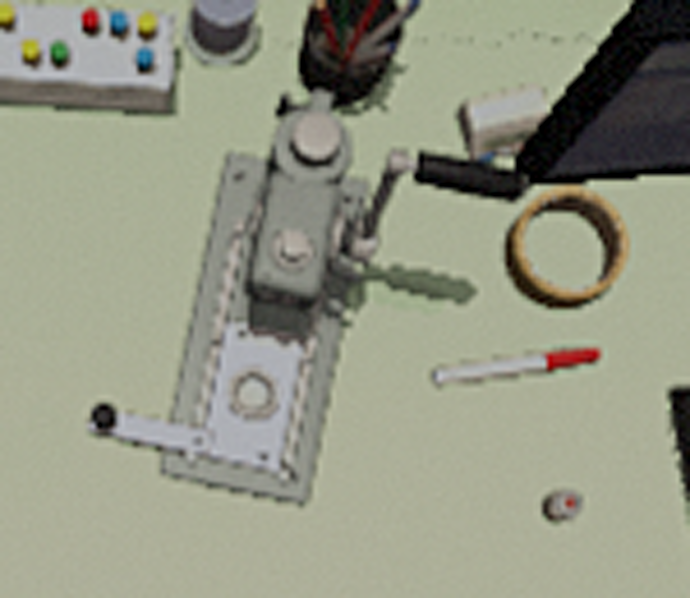

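Crop shows nest ring centre (253,395), knob (103,417), ram top (292,247), grip from (418,165) to (525,185), vial cap (562,505); the monitor's near corner is at (525,185).

```bash
python3 - <<'E'
from h import *
f=grab("top"); P=cloud(f)
q=lambda u,v,z:pt(f,250+u/4.6-.4,140+v/4.6-.4,plane=z)
for n,u,v,z in[("nest",253,395,39),("knob",103,417,71),("ram",292,247,211),("FL",163,470,14),("FR",305,503,14),("BL",230,155,14),("g1",418,165,300),("g2",525,185,300),("vial",562,505,48)]: print(n,q(u,v,z).round(1))
a=q(230,155,14)-q(163,470,14); print("yaw edge",np.degrees(np.arctan2(a[1],a[0])))
a=q(163,470,14)-q(305,503,14); print("yaw front",np.degrees(np.arctan2(-a[0],a[1])))
a=q(418,165,300)-q(525,185,300); print("yaw grip",np.degrees(np.arctan2(-a[0],a[1])))
a=q(103,417,71)-q(253,395,39); print("yaw knob",np.degrees(np.arctan2(a[1],a[0])-np.arctan2(110,-45)))
# monitor
m=(P[...,2]>90)&(P[...,1]<-150)&(P[...,1]>-450)&(P[...,0]>540)
p=P[m]
for y in range(-450,-150,30):
    s=p[(p[:,1]>=y)&(p[:,1]<y+30)]
    if len(s): print(y,s[:,0].min().round(),s[:,0].max().round(),s[:,2].max().round())
s=env.sense(); R=Rotation.from_euler("xyz",s["orientation"],degrees=True).as_matrix()
print(R.T@(np.array([420,-243,230])-s["tool_pos"]))
E
```

```text
nest [547.4  -5.3  39. ]
knob [525.9 111.5  71. ]
ram [625.4 -21.  211. ]
FL [491.6  64.7  14. ]
FR [465.4 -46.8  14. ]
BL [748.9   8.5  14. ]
g1 [659.1 -95.3 300. ]
g2 [ 645.6 -164.6  300. ]
vial [ 460.2 -240.9   48. ]
yaw edge -12.320643609366636
yaw front -13.2745813570896
yaw grip -11.012801311973334
yaw knob -11.825557036891817
-450 718.0 964.0 792.0
-420 717.0 963.0 797.0
-390 715.0 964.0 797.0
-360 712.0 965.0 763.0
-330 709.0 964.0 757.0
-300 706.0 964.0 747.0
-270 704.0 965.0 781.0
-240 700.0 964.0 775.0
-210 700.0 964.0 758.0
-180 636.0 964.0 747.0
[ 295.36802029 -239.79872157    1.10880866]
```

Request:
creep_tool(
  steps="37,-30,0,0\n37,-30,0,0\n37,-30,0,0\n37,-30,0,0\n37,-30,0,0\n37,-30,0,0\n37,-30,0,0\n36,-30,0,0\n0,0,0,8.6\n0,0,0,8.6\n0,0,0,8.6\n0,0,0,8.6\n0,0,0,0",
)

```text
time: 1.88
tool_pos: [419.6, -243.1, 231.3]
orientation: [-180.0, -0.0, -11.9]
contact_force: [-0.5, -0.9, -0.4]
grip_width: 85.3
finger_force: 0.0
```

```bash
python3 - <<'E'
from h import *
s=env.sense(); print(s["tool_pos"],s["orientation"],s["q"])
f=grab("wrist"); R=Rotation.from_euler("xyz",s["orientation"],degrees=True).as_matrix()
print(f["xyz"],R.T@(f["xyz"]-s["tool_pos"]),f["rotation"])
cv2.imwrite("pics/w1.png",f["img"][...,::-1]); 
E
```

```text
[ 419.64487031 -243.12506961  231.32925101] [-1.79999907e+02 -1.06974492e-03 -1.18748425e+01] [-3.14925200e+01  1.24268274e+01  1.10712579e+02  5.33486236e-04
  5.68596175e+01  7.03820309e+01]
[ 492.12839925 -259.0232184   373.64422586] [  74.20643122    0.64242505 -142.31359044] [[-2.07419426e-01  9.34807033e-01  2.88293242e-01]
 [-9.78251684e-01 -1.98481367e-01 -6.02394459e-02]
 [ 9.08579053e-04 -2.94518181e-01  9.55645445e-01]]
```

View pics/w1.png

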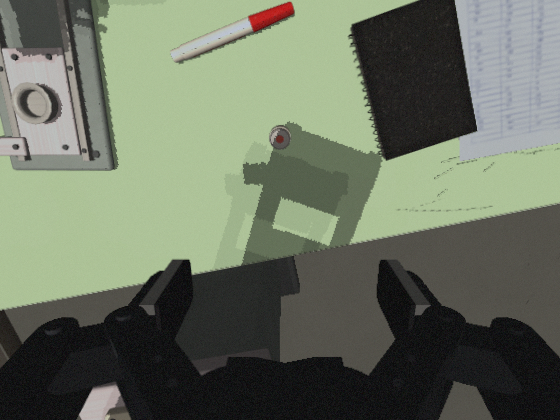

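Wrist: vial cap at (280,138), nest ring at (37,102), slide knob off-frame.

```bash
python3 - <<'E'
from h import *
f=grab("wrist")
print("vial",pt(f,280,138,plane=48),pt(f,280,138))
print("nest",pt(f,36.5,103,plane=39),pt(f,36,103))
g=f["img"][100:175,240:320]; h=f["img"][60:150,0:90]
cv2.imwrite("pics/w2.png",np.hstack([cv2.resize(g[...,::-1],(400,400),interpolation=2),cv2.resize(h[...,::-1],(400,400),interpolation=2)]))
E
```

```text
vial [ 462.18394327 -248.39816859   48.        ] [ 462.26462951 -248.42649388   48.87674544]
nest [547.67971656 -13.04985615  39.        ] [549.77608623  -3.75855696  27.07312649]
```

View pics/w2.png

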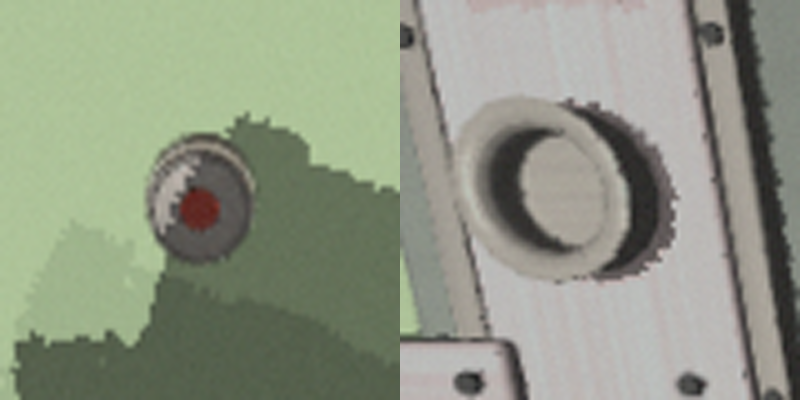

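Request:
creep_tool(
  steps="42,-3.4,0,0\n0,0,0,-10.6\n0,0,0,-10.6\n0,0,0,-10.6\n0,0,0,-10.6\n0,0,0,-10.6\n0,0,0,-10.6\n0,0,0,-10.6\n0,0,0,-10.6\n0,0,0,-10.6\n0,0,0,-10.6\n0,0,0,-10.6\n0,0,0,-10.6\n0,0,20,-10.6\n0,0,20,-10.6\n0,0,20,-10.6\n0,0,20,-10.6\n0,0,20,-10.6",
)

```text
time: 4.22
tool_pos: [461.5, -248.6, 130.7]
orientation: [-180.0, 0.0, 168.7]
contact_force: [-0.3, 0.8, 0.1]
grip_width: 85.2
finger_force: 0.0
```

Request:
creep_tool(
  steps="0,0,0,0\n0,0,0,0",
  jaw=60,
)

```text
time: 4.47
tool_pos: [461.8, -248.7, 131.9]
orientation: [-180.0, 0.0, 168.1]
contact_force: [0.6, 0.7, 0.8]
grip_width: 60.2
finger_force: 0.0
```

```bash
python3 - <<'E'
from h import *
s=env.sense(); print(s["tool_pos"],s["orientation"],s["q"])
f=grab("wrist"); cv2.imwrite("pics/w3.png",f["img"][...,::-1])
m=cv2.inRange(cv2.cvtColor(f["img"],cv2.COLOR_RGB2HSV),(0,120,60),(8,255,255))+cv2.inRange(cv2.cvtColor(f["img"],cv2.COLOR_RGB2HSV),(172,120,60),(180,255,255))
n,l,st,c=cv2.connectedComponentsWithStats(m)
for i in range(1,n):
    if st[i,4]>15: print(st[i],c[i],pt(f,*c[i],plane=48),pt(f,*c[i]))
E
```

```text
[ 461.83321317 -248.7470189   131.87890156] [-1.79990480e+02  3.45941252e-02  1.68096748e+02] [-2.96079908e+01  2.41420494e+01  1.10009828e+02  2.02468800e-03
  4.58122720e+01 -1.07706147e+02]
[283 206   9  10  73] [286.97260274 210.68493151] [ 461.47517964 -247.72715374   48.        ] [ 461.53169822 -247.73785858   47.8280844 ]
[272 301  47  26 639] [295.54616588 314.7057903 ] [ 552.78177698 -259.57283196   48.        ] [ 577.78654461 -263.48646834   13.86359586]
```

View pics/w3.png

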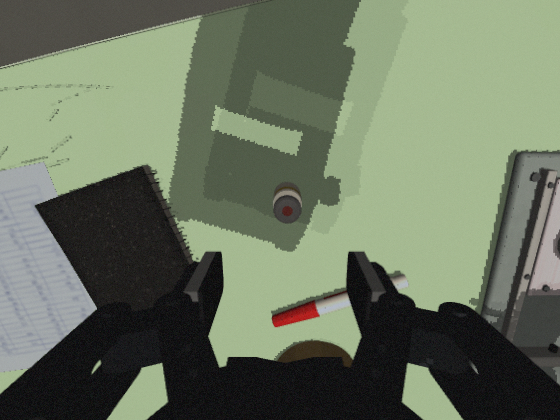

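Red cap dot at (287,211): vial at (461.5,-247.8), consistent with the first look. Descend and grip.

Request:
creep_tool(
  steps="0,0.8,30,0\n0,0,30,0\n0,0,30,0\n0,0,15,0\n0,0,13,0\n0,0,0,0\n0,0,0,0",
)

```text
time: 5.4
tool_pos: [462.1, -248.0, 14.0]
orientation: [-180.0, 0.1, 168.2]
contact_force: [-0.4, -0.3, -0.1]
grip_width: 59.9
finger_force: 0.0
```

Request:
creep_tool(
  steps="0,0,0,0\n0,0,0,0\n0,0,0,0\n0,0,0,0\n0,0,0,0",
  jaw=10,
  force=20,
)

```text
time: 6.02
tool_pos: [462.0, -247.9, 13.8]
orientation: [-180.0, 0.0, 168.2]
contact_force: [-0.6, 1.0, 5.8]
grip_width: 23.2
finger_force: 20.2
```

Request:
creep_tool(
  steps="0,0,-30,0\n0,0,-40,0\n0,0,-40,0\n0,0,-26,0\n-9,45,0,0\n-9,45,0,0\n-9,45,0,0\n-9,45.6,0,0\n0,0,0,0\n0,0,0,0",
)

```text
time: 7.28
tool_pos: [533.2, -78.3, 149.1]
orientation: [-180.0, -0.0, 168.3]
contact_force: [-0.0, -0.1, 0.1]
grip_width: 22.9
finger_force: 19.9
```

```bash
python3 - <<'E'
from h import *
s=env.sense(); print(s["tool_pos"],s["orientation"],s["q"])
f=grab("wrist"); cv2.imwrite("pics/w4.png",f["img"][...,::-1])
E
```

```text
[533.24826223 -78.25586325 149.11060631] [-1.79986524e+02 -3.78246787e-02  1.68292931e+02] [-9.60716264e+00  2.36363047e+01  1.07644047e+02 -1.60665745e-02
  4.87579427e+01 -8.78895020e+01]
```

View pics/w4.png

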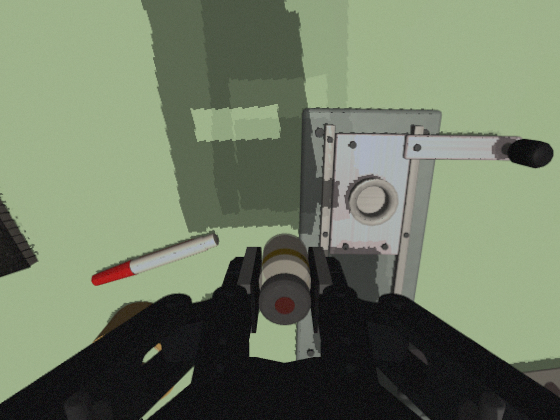

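Nest ring centre ≈(373,201), knob top ≈(531,153), plate front corners (303,111),(440,111); held vial's cap dot (285,305).

```bash
python3 - <<'E'
from h import *
f=grab("wrist"); P=cloud(f); s=env.sense()
m=(P[...,2]>36)&(P[...,2]<42)
m[:, :330]=0; m[:,420:]=0; m[:150]=0; m[250:]=0
v,u=np.nonzero(m); print(len(u),u.min(),u.max(),v.min(),v.max())
print("rim",cv2.minEnclosingCircle(P[m][:,:2].astype(np.float32)))
print("rim px",pt(f,373,201,plane=39),"knob",pt(f,531,153,plane=71),pt(f,531,153))
m=(P[...,2]>60)&(P[...,2]<76); m[:,:490]=0; m[220:]=0
print("knobc",m.sum(),cv2.minEnclosingCircle(P[m][:,:2].astype(np.float32)),np.median(P[m][:,2]))
a,b=pt(f,303,111,plane=14),pt(f,440,111,plane=14);e=b-a; print("FR",a,"FL",b,np.degrees(np.arctan2(-e[0],e[1])))
print("cap",pt(f,285,305,plane=183),s["tool_pos"])
g=f["img"][150:250,320:430]; hc=cv2.HoughCircles(cv2.resize(cv2.cvtColor(g,cv2.COLOR_RGB2GRAY),None,fx=4,fy=4),cv2.HOUGH_GRADIENT,1.5,100,param1=100,param2=30,minRadius=50,maxRadius=120); print(hc/4 if hc is not None else None)
E
```

```text
999 350 399 179 225
rim ((549.3760986328125, -6.5467729568481445), 20.89494514465332)
rim px [547.65902508  -7.75416298  39.        ] knob [524.28073937  98.64643747  71.        ] [525.66936683 102.08091924  66.33967719]
knobc 645 ((528.3181762695312, 108.92569732666016), 9.670696258544922) 67.0260155946383
FR [465.92859781 -49.77640121  14.        ] FL [489.29057676  63.42414359  14.        ] -11.660815269006381
cap [532.57536866 -79.29375876 183.        ] [533.16174385 -79.04841602 149.20476969]
[[[50.0625 46.6875 16.175 ]
  [30.5625 81.1875 21.125 ]]]
```

Request:
creep_tool(
  steps="-0.5,36.8,0,0\n-0.6,36.9,0,0\n0,0,30,0\n0,0,30,0\n0,0,15,0\n0,0,9,0\n0,0,0,0\n0,0,0,0",
)

```text
time: 8.38
tool_pos: [550.4, -6.5, 66.1]
orientation: [180.0, 0.1, 168.2]
contact_force: [0.5, 0.3, -0.4]
grip_width: 22.6
finger_force: 19.9
```

```bash
python3 - <<'E'
from h import *
f=grab("wrist"); s=env.sense(); print(s["tool_pos"],s["contact_force"]); cv2.imwrite("pics/w5.png",f["img"][...,::-1])
E
```

```text
[550.39920219  -6.4782749   66.17209021] [-0.11092656 -0.06873819 -0.37759872]
```

View pics/w5.png

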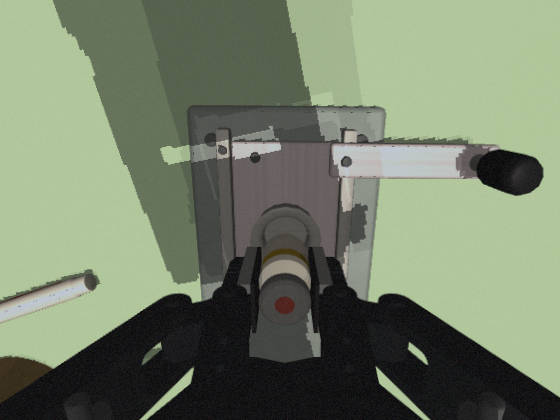

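Cup rim: top edge (286,206), sides (250,242),(322,242); vial laterally centred on it.

```bash
python3 - <<'E'
from h import *
f=grab("wrist"); s=env.sense(); R=Rotation.from_euler("xyz",s["orientation"],degrees=True).as_matrix()
x=np.array([.979,-.203,0])
t=pt(f,286,206,plane=39); n=t+21.5*x
l,r=pt(f,250,242,plane=39),pt(f,322,242,plane=39)
print("nest by edge",n,"sides mid",(l+r)/2,np.linalg.norm(l-r),s["tool_pos"])
print("tool-frame err",R.T@(n-s["tool_pos"]))
c=pt(f,285,305,plane=66.2-13.8+48); print("cap",c, R.T@(c-s["tool_pos"]))
E
```

```text
nest by edge [549.65453727  -6.27668499  39.        ] sides mid [550.04609855  -6.38151568  39.        ] 41.72655070408872 [550.36362653  -6.39698537  66.14594316]
tool-frame err [ 0.75909032 -0.03367918 27.14483666]
cap [549.50885929  -6.93362524 100.4       ] [  0.67659345  -0.69066154 -34.25528028]
```

Aligned within 1 mm. Lower 25 mm in.

Request:
creep_tool(
  steps="0,0.3,6,0\n0,0,6,0\n0,0,6,0\n0,0,5,0\n0,0,2,0\n0,0,0,0\n0,0,0,0",
)

```text
time: 9.35
tool_pos: [550.6, -6.2, 40.8]
orientation: [180.0, 0.1, 168.3]
contact_force: [0.3, -0.5, 5.6]
grip_width: 22.9
finger_force: 20.4
```

Request:
creep_tool(
  steps="0,0,0,0\n0,0,0,0\n0,0,0,0\n0,0,0,0\n0,0,0,0",
  jaw=42,
)

```text
time: 9.98
tool_pos: [549.8, -6.0, 40.3]
orientation: [-180.0, -0.0, 168.3]
contact_force: [-0.4, 0.5, -0.5]
grip_width: 42.2
finger_force: 0.0
```

Request:
creep_tool(
  steps="0,0,-20,0\n0,0,-30,0\n0,0,-40,0\n0,0,-40,0\n0,0,0,0",
)

```text
time: 10.6
tool_pos: [552.0, -6.1, 173.5]
orientation: [179.9, 0.4, 168.2]
contact_force: [-0.4, 0.1, -1.1]
grip_width: 41.8
finger_force: 0.0
```

```bash
python3 - <<'E'
from h import *
f=grab("wrist"); s=env.sense(); print(s["tool_pos"]); cv2.imwrite("pics/w6.png",f["img"][...,::-1])
E
```

```text
[550.64912214  -6.04632806 171.66824269]
```

View pics/w6.png

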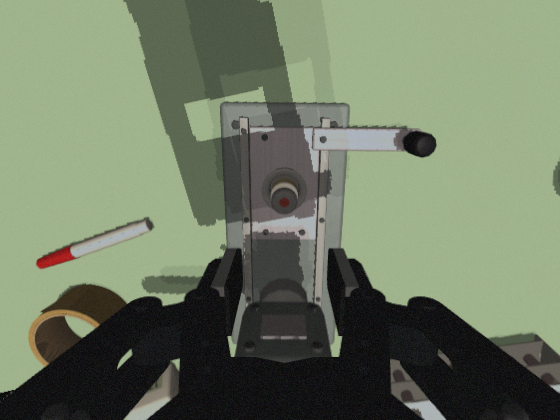

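Vial stands in the nest (cap dot (284,203)), knob top at (420,144). Close the fingers and go in front of the knob.

```bash
python3 - <<'E'
from h import *
f=grab("wrist"); print("cap",pt(f,284,203,plane=75),pt(f,284,203)); P=cloud(f)
m=(P[...,2]>64)&(P[...,2]<78); m[:,:390]=0; m[:,450:]=0; m[200:]=0
print("knob",m.sum(),cv2.minEnclosingCircle(P[m][:,:2].astype(np.float32)))
E
```

```text
cap [548.02434012  -6.79444126  75.        ] [547.77628158  -6.74101007  75.81695472]
knob 464 ((529.3793334960938, 109.19488525390625), 9.76304817199707)
```

Request:
creep_tool(
  steps="23,27.4,0,0\n23,27.4,0,0\n23,27.4,0,0\n22,27.3,0,0\n0,0,40,0\n0,0,40,0\n0,0,30,0\n0,0,12,0\n0,0,0,0\n0,0,0,0",
  jaw=0,
  force=30,
)

```text
time: 11.95
tool_pos: [483.6, 119.8, 49.0]
orientation: [180.0, 0.1, 168.2]
contact_force: [0.7, 0.2, 0.0]
grip_width: 0.2
finger_force: 0.0
```

Request:
creep_tool(
  steps="-12,0,0,0\n-6,0,0,0\n-4,0,0,0\n-4,0,0,0\n-5,0,0,0\n-6,0,0,0\n-8,0,0,0\n-8,0,0,0\n-8,0,0,0\n-8,0,0,0\n-8,0,0,0\n-8,0,0,0\n-6,0,0,0\n0,0,0,0",
)

```text
time: 13.7
tool_pos: [573.2, 101.3, 48.5]
orientation: [180.0, 0.1, 168.2]
contact_force: [-0.1, -0.6, -0.0]
grip_width: -0.5
finger_force: 0.0
```

Request:
creep_tool(
  steps="-5,0,0,0\n-4,0,0,0\n-3,0,0,0\n-2,0,0,0\n0,0,0,0",
)

```text
time: 14.32
tool_pos: [586.2, 98.3, 48.4]
orientation: [180.0, 0.0, 168.2]
contact_force: [0.2, -0.4, -0.2]
grip_width: -0.3
finger_force: 0.0
```

Request:
creep_tool(
  steps="-2,0,0,0\n-2,0,0,0\n-1,0,0,0\n0,0,0,0",
)

```text
time: 14.82
tool_pos: [587.7, 97.8, 48.0]
orientation: [-179.9, -0.3, 168.2]
contact_force: [-10.3, 5.2, 7.4]
grip_width: -0.0
finger_force: 5.5
```

Request:
creep_tool(
  steps="10,0,0,0\n20,0,0,0\n0,0,-40,0\n0,0,-50,0\n0,0,-50,0\n0,0,-60,0\n0,0,-60,0\n0,0,-60,0\n0,0,0,0",
)

```text
time: 15.95
tool_pos: [564.0, 103.7, 374.3]
orientation: [179.8, 0.6, 168.2]
contact_force: [-1.0, -0.4, -0.0]
grip_width: -0.3
finger_force: 0.0
```

```bash
python3 - <<'E'
from h import *
for n in("top","side"):
    P=cloud(grab(n)).reshape(-1,3); print(n)
    for y in range(-280,-80,20):
        p=P[(P[:,1]>=y)&(P[:,1]<y+20)&(P[:,0]>600)&(P[:,0]<860)]
        o=[]
        for z in (60,150,250,350,450,550):
            q=p[(p[:,2]>=z)&(p[:,2]<z+100)]
            o.append((len(q),)+((int(q[:,0].min()),int(q[:,0].max()),int(q[:,2].max())) if len(q)else()))
        print(y,o)
E
```

```text
top
-280 [(31, 706, 711, 153), (49, 707, 711, 247), (64, 707, 712, 348), (126, 705, 733, 434), (0,), (0,)]
-260 [(35, 704, 710, 156), (49, 706, 709, 248), (59, 705, 709, 349), (121, 703, 732, 434), (0,), (0,)]
-240 [(29, 702, 707, 152), (48, 702, 707, 249), (51, 702, 707, 347), (117, 701, 728, 434), (0,), (0,)]
-220 [(42, 700, 725, 157), (91, 699, 727, 249), (120, 700, 726, 349), (168, 700, 728, 434), (0,), (0,)]
-200 [(0,), (0,), (0,), (0,), (0,), (0,)]
-180 [(0,), (0,), (11, 637, 653, 306), (0,), (0,), (0,)]
-160 [(0,), (0,), (51, 635, 660, 312), (0,), (0,), (0,)]
-140 [(19, 819, 839, 146), (0,), (53, 639, 663, 313), (0,), (0,), (0,)]
-120 [(85, 795, 859, 143), (0,), (49, 645, 666, 312), (0,), (25, 855, 859, 545), (48, 853, 859, 649)]
-100 [(41, 791, 855, 101), (21, 627, 649, 249), (47, 649, 670, 310), (0,), (163, 849, 859, 549), (222, 849, 859, 649)]
side
-280 [(72, 706, 711, 158), (109, 708, 712, 249), (128, 708, 712, 349), (206, 706, 733, 432), (0,), (0,)]
-260 [(79, 704, 710, 159), (98, 707, 710, 249), (119, 707, 710, 348), (179, 704, 731, 432), (0,), (0,)]
-240 [(87, 702, 708, 159), (143, 703, 709, 249), (166, 702, 709, 349), (214, 702, 730, 431), (0,), (0,)]
-220 [(37, 702, 704, 158), (55, 702, 704, 249), (61, 701, 704, 349), (88, 701, 728, 430), (0,), (0,)]
-200 [(0,), (0,), (0,), (0,), (0,), (0,)]
-180 [(0,), (0,), (64, 636, 656, 308), (0,), (0,), (0,)]
-160 [(0,), (0,), (72, 635, 661, 310), (0,), (0,), (0,)]
-140 [(0,), (0,), (57, 639, 666, 309), (0,), (0,), (0,)]
-120 [(0,), (0,), (58, 643, 671, 308), (0,), (136, 852, 859, 549), (155, 852, 859, 649)]
-100 [(61, 624, 659, 159), (179, 624, 659, 229), (38, 651, 671, 306), (0,), (151, 850, 858, 549), (142, 850, 858, 649)]
```

Request:
creep_tool(
  steps="-27.2,-40.5,0,0\n-27.2,-40.5,0,0\n-27.2,-40.5,0,0\n-27.2,-40.5,0,0\n-27.2,-40.5,0,0\n0,0,0,10\n0,0,0,10\n0,0,0,10\n0,0,0,10\n0,0,0,10\n0,0,0,10\n0,0,0,10\n0,0,0,10\n0,0,0,10\n0,0,0,0\n0,0,0,0",
  jaw=55,
)

```text
time: 18.05
tool_pos: [652.9, -122.5, 367.0]
orientation: [-179.9, 0.0, 78.4]
contact_force: [0.1, -0.8, -1.1]
grip_width: 54.7
finger_force: 0.0
```

```bash
python3 - <<'E'
from h import *
f=grab("wrist"); s=env.sense(); print(s["tool_pos"],s["orientation"],s["q"]); cv2.imwrite("pics/w7.png",f["img"][...,::-1])
P=cloud(f); 
p=P.reshape(-1,3); p=p[(p[:,2]>270)&(p[:,2]<325)&(np.linalg.norm(p[:,:2]-[654,-130],axis=1)<70)]
print(len(p),cv2.minAreaRect(p[:,:2].astype(np.float32)),p.min(0),p.max(0))
E
```

```text
[ 652.98316336 -122.52053323  367.30971086] [-1.79916669e+02  3.05367051e-03  7.84051664e+01] [-1.16518472e+01  2.12049913e+01  7.98527881e+01 -3.19501633e-03
  7.90255486e+01 -5.64008446e-02]
3676 ((653.1541748046875, -122.09721374511719), (91.75023651123047, 23.28179359436035), 77.57149505615234) [ 634.19801162 -168.27024812  270.32529131] [670.47166508 -75.98482779 309.31877256]
```

View pics/w7.png

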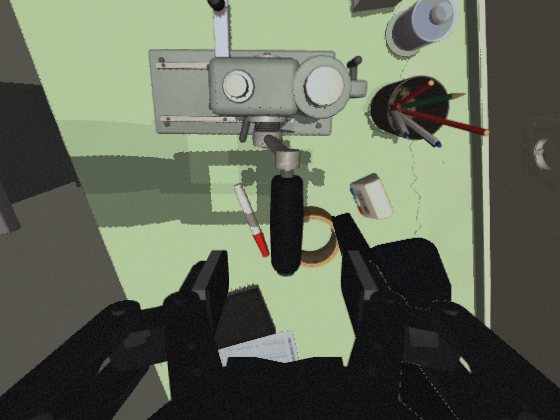

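Sleeve runs (285,177)–(285,273), centred between the fingers. Descend and grip.

Request:
creep_tool(
  steps="0,0,25,0\n0,0,25,0\n0,0,20,0\n0,0,12,0\n0,0,6,0\n0,0,0,0",
)

```text
time: 18.85
tool_pos: [653.4, -122.6, 280.4]
orientation: [180.0, 0.0, 78.3]
contact_force: [0.1, -0.1, 0.6]
grip_width: 55.1
finger_force: 0.0
```

Request:
creep_tool(
  steps="0,0,0,0\n0,0,0,0\n0,0,0,0\n0,0,0,0\n0,0,0,0",
  jaw=15,
  force=50,
)

```text
time: 19.48
tool_pos: [653.9, -122.7, 281.3]
orientation: [179.9, 0.0, 78.2]
contact_force: [1.8, -0.6, 6.6]
grip_width: 22.2
finger_force: 49.5
```

Request:
creep_tool(
  steps="0,-13.9,-1.4,0\n0,-14,0,0\n0,-13.9,1.4,0\n0,-13.7,2.8,0\n0,-13.4,4.1,0\n0,-12.9,5.4,0\n0,0,0,0",
)

```text
time: 20.35
tool_pos: [572.7, -105.1, 268.3]
orientation: [180.0, -0.1, 78.2]
contact_force: [3.8, 2.9, 6.1]
grip_width: 21.7
finger_force: 49.9
```

Request:
creep_tool(
  steps="0,-12.3,6.7,0\n0,-11.5,7.9,0\n0,-10.7,9.1,0\n0,-9.8,10,0\n0,0,0,0",
)

```text
time: 20.98
tool_pos: [529.8, -95.9, 234.3]
orientation: [180.0, -0.1, 78.2]
contact_force: [2.9, 5.1, 7.9]
grip_width: 22.1
finger_force: 50.0
```

Request:
creep_tool(
  steps="0,-8.7,11,0\n0,-7.5,11.7,0\n0,-6.4,12.5,0\n0,0,0,0\n0,0,0,0",
)

```text
time: 21.6
tool_pos: [508.5, -91.3, 200.0]
orientation: [179.9, -0.1, 78.2]
contact_force: [2.9, 6.2, 8.9]
grip_width: 22.0
finger_force: 50.2
```

Request:
creep_tool(
  steps="0,-0.6,1.5,0\n0,-0.6,1.5,0\n0,0,0,0\n0,0,0,0",
)

```text
time: 22.1
tool_pos: [508.4, -91.3, 199.1]
orientation: [179.8, -0.1, 78.2]
contact_force: [-2.3, 8.1, 27.0]
grip_width: 21.6
finger_force: 51.9
```

Request:
creep_tool(
  steps="0,0,0,0\n0,0,0,0\n0,0,0,0\n0,0,0,0",
)

```text
time: 22.6
tool_pos: [508.3, -91.3, 199.1]
orientation: [179.8, -0.1, 78.2]
contact_force: [-1.9, 7.6, 27.5]
grip_width: 21.6
finger_force: 51.9
```

```bash
python3 -c "
from bench import env
print(env.sign_off())"
```

```text
the job is handed in; nothing more can be done
None
```

I handed the job in at 22.6 s of the 61 s limit, with the vial in the nest, the slide pushed onto its end stop, and the gripper still holding the lever on its stop with about 27 N upward on the tool. I did not see the vial under the head after pushing the slide home, or measure the pad pressing on its cap; `env.sign_off()` returned no verdict.

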